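Load a valve stem into the empty fixture chuck

TASK

Take the tall stem with the small square on its top out of the black rack and stand it, square end up, all the way down in the empty chuck (the other chuck is already loaded). Then turn that chuck's knurled sleeve clockwise, seen from above, until its three jaws grip the stem firmly, and let go.

Things in the scene. Friction and masses are not known exactly. Their poses are not given: they have to be found in the camera images.
- stem_center (a point): Centre of the loose 80 g steel stem: round shaft 16 mm wide, 48 mm long, 11 mm square tang 10 mm long on top (z). Upright in a hole of a black rack 30 mm high: foot 14, centre 43, top 72 mm above table. Neighbours, in a row 70 mm apart along this point's y, are a shorter stub and a capped stem: close fingers along x. Grip the upper half, tips 20 mm or more above the foot, to clear the jaws.
- chuck_mouth (a point): Chuck to load, fixed: a round sleeve 56 mm wide, 32 to 62 mm above the table, over a 90 mm square base 12 mm high. The point is on its upright axis, level with the tops of sleeve and jaws. The mouth between its jaws is 32 mm wide when open, its flat floor 20 mm below the point: a stem in it has its centre 9, its top 38 mm above the point. A like chuck, shut on a stem with a brass disc, is full.
- sleeve (a joint): Sleeve angle, rad: 0 open, growing clockwise from above; each jaw closes 7.3 mm per rad. Starts at 0 to 0.2; jaws meet the stem all round at 1.1, where it stiffens; stop at 1.3. Turn to 1.2 or more to grip. Needs 0.2 N m, up to 1 N m at the stop; stays where left, springing back a little. Grip across its diameter from above, on the top 20 mm, the stem standing between the fingers.
- jaw0: One of the chuck's three coupled dark steel jaws (20 mm wide, 20 mm high); moves only with the sleeve. Origin: at table height on the chuck's axis when open, moving with the jaw; x points outwards along its travel.
Mind the look-alikes: they are no part of the job. Leave any pink or yellow look-alike of the part that bears stem_center alone.

How it is judged:
By the outcome, as a careful person would: the job done as asked, in the order asked, and still so for the second after the job is handed in, with the robot touching nothing.
It also fails if it takes over 51 s, if anything falls off the work surface, if the arm or the gripper's body presses on something with over 40 N, if the wrist force passes 120 N, or if a joint passes its speed limit or range.

ROBOT

A 6-joint arm with a two-finger parallel gripper is mounted at the origin on the work surface. World frame = base frame: x ahead of the robot, y to its left, z up, the work surface at z = 0. Lengths are in m, angles in rad, forces in N, time in s.
With the tool pointing down it reaches from about 0.35 to 0.975 m from the base axis. Payload 4.9 kg.
Tool frame: the origin (TCP) lies midway between the tips of the shut fingers; the grasp point (between the pads) lies 19 mm behind it; z points along the fingers, y is the direction in which the jaws open and shut (so a half turn about z gives the same grasp; the last joint's range is limited). The gripper opens to 85 mm and grips with 20 to 120 N. Pads are 22 mm wide; open, the fingers measure 114 mm over their backs; the gripper's body (76 mm by 85 mm) begins 54 mm behind the grasp point. The pads swing forward as they close: fully open they stand 13 mm farther back than shut.
Start: joints at [-1.37, 0.053, 1.613, -0, 1.476, -0.119], TCP at [0.196, -0.593, 0.197] pointing down, gripper open.
Joint ranges: [-3.01, 3.01], [-1.01, 2.22], [0.06, 2.58], [-1.02, 4.17], [0.09, 2.62], [-3.14, 3.14]. Speed limits (rad/s): [2.57, 2.57, 3.14, 3.14, 3.14, 3.14].

INTERFACE

Orientations are given as a unit quaternion [w, x, y, z].
In Python, from plant import state, grab_frame, camera_params, job_done, boxes_of gives the robot as it stands.
- The arm moves only by the tool step_arm, never from a script. Its argument "steps" is a list of rows, each a list of 4 numbers: the shift along the tool's x, y, z in mm, then the turn about the tool's z in degrees. A call has 1 to 8 rows; each row shifts and turns the pose as measured when the row begins, along the tool's axes as they then stand; what a row does not reach is not made up. A row lasts 1/10 s, in which the tool goes at most 50 mm and 8.59 degrees, less where a joint would pass 70% of its speed; a pose out of reach is approached as far as the arm can. A call is refused whole if a number of a shift passes 50 or a number of a turn 8.59, either way. A call with a gripper value outside its range is refused whole. "claw" is the opening in per cent of the stroke, from 0 (shut) to 100 (fully open), set as the call begins (left out, the last holds). The fingers move at their own pace and stop on an object; the grip force is fixed at half the most. Time passes only in rows, so rows that do not move let the fingers close. It gives the time, the measured TCP pose, the force and the opening at its end, in the units of the state.
- state(): the state, without advancing time (a new reading comes with each control period).
- grab_frame(name): name is "scene" or "top" or "wrist"; returns (picture, depth): 480x640x3 uint8, red, green, blue; 480x640 float32, m along the optical axis (not along the pixel's ray), 0 where there is no reading.
- camera_params(name): a dict with "mtx" (3x3 intrinsics, pixels), "extrinsics" (4x4, takes a point from camera to world coordinates); the wrist camera has in their place "T_tool_cam" (4x4, takes a point from camera to tool coordinates, whose origin is the TCP and whose axes are the flange's). Camera axes: x right, y down, z forward; pixel columns grow to the right and rows downward; lengths in m; the calibration is good to about 2 mm. A picture is of the moment at which its call begins: read the wrist's pose just before it. camera_params takes no time and is no camera call.
- job_done(): hands the job in, once; it reports no verdict.
Trained networks look in the newest picture that a camera, given by its name, has taken for a name from the list of things; names that differ only in an ending like _2 or _b are one class to them, and where a whole thing is asked for, a point or a joint stands for the part that bears it (a point fixed in the world has none). Each returns a list of dicts, best first, with "p" (0 to 1); they miss things now and then, are a little off and sometimes report something else, mostly with a low value. They report only what shows in the picture. A call takes as long as a camera call. They do not tell look-alikes from the thing itself.
- boxes_of(camera, label): "box" ([left, top, width, height] in pixels, round what is visible of it).
The state is a dict: "time": time; "joint_pos": joint angles; "joint_vel": joint speeds; "joint_efforts": joint torques, N m; "tool_pos": TCP position; "tool_rot": TCP orientation; "contact_force": force on the tool from outside, world axes, zero at the start; "ft_torque": the same for the moment, N m; "gripper_width": opening from 0.0 (shut) to 1.0 (fully open).
Only numpy, scipy, OpenCV 4.12 (cv2) and the standard library are available. Lean on these libraries where they do the work, as an engineer would, in place of code of your own. Each camera call takes 0.05 s, during which the arm holds its last target. There are 200 camera calls.

## Working session

There is one attempt and no reset: what is moved stays moved. The work goes in short steps, Python scripts to look and compute and a tool call to move; the robot and the scene stay as the last step left them, time stands still between calls to the robot, and variables do not carry over. Pictures are saved under pics/ and viewed, about 8 in all and at most 12, crops included, and the job is handed in when it is done.

Besides the shell and the picture viewer there is one more tool, called as name(argument=value, ...), one argument or row to a line, values as JSON. step_arm: Moves the arm, as the interface text tells. Its arguments: {"type":"object","properties":{"steps":{"type":"array"},"claw":{"type":"number"}},"required":["steps"]}

```bash
mkdir -p pics; cat > h.py <<'E'
import numpy as np,cv2
from plant import *
from scipy.spatial.transform import Rotation as R
def look(n,fn=None):
    s=state(); im,d=grab_frame(n); p=camera_params(n); K=np.array(p["mtx"])
    if n=="wrist":
        T=np.eye(4);q=s["tool_rot"];T[:3,:3]=R.from_quat([q[1],q[2],q[3],q[0]]).as_matrix();T[:3,3]=s["tool_pos"];E=T@np.array(p["T_tool_cam"])
    else:E=np.array(p["extrinsics"])
    if fn: cv2.imwrite("pics/"+fn,im[:,:,::-1])
    v,u=np.mgrid[:480,:640]
    P=np.stack([(u-K[0,2])/K[0,0]*d,(v-K[1,2])/K[1,1]*d,d],-1)@E[:3,:3].T+E[:3,3]
    return im,d,P,K,E
E
python3 - <<'E'
from h import *
print(state())
for n in("top","scene"):
    im,d,P,K,E=look(n,n+"1.png")
    print(n,E.round(2).tolist())
    for l in("stem_center","chuck_mouth","sleeve","jaw0"):
        for b in boxes_of(n,l)[:4]:
            x,y,w,h=b["box"];print(l,b, P[min(479,int(y+h/2)),min(639,int(x+w/2))].round(3))
E
```

```text
{'time': 0.0, 'joint_pos': array([-1.37000129e+00,  5.33873428e-02,  1.61428132e+00,  9.53685900e-06,
        1.47601138e+00, -1.19046054e-01]), 'joint_vel': array([-0.00037198, -0.00173954,  0.00172986, -0.00119569,  0.0027481 ,
       -0.00039577]), 'joint_efforts': array([ 9.73167880e-04, -3.93680799e+01, -3.70177352e+01, -1.75201790e-04,
        7.02461286e-03,  9.35052782e-06]), 'tool_pos': array([ 0.19634679, -0.59262869,  0.19575178]), 'tool_rot': array([-1.04301432e-03,  9.87239474e-01,  1.59239228e-01, -3.79059170e-05]), 'contact_force': array([ 0.81412099, -0.2486627 ,  0.3733634 ]), 'ft_torque': array([-0.00925833,  0.03383928,  0.01884282]), 'gripper_width': 1.0022882599399}
top [[0.02, -0.99, 0.13, 0.5], [-1.0, -0.02, -0.02, -0.01], [0.02, -0.13, -0.99, 0.73], [0.0, 0.0, 0.0, 1.0]]
stem_center {'box': [320.1, 191.8, 13.0, 13.4], 'p': 0.64} [ 0.643 -0.03   0.075]
stem_center {'box': [366.0, 239.0, 14.4, 12.3], 'p': 0.63} [ 0.581 -0.099  0.053]
stem_center {'box': [373.3, 174.1, 11.9, 18.5], 'p': 0.48} [ 0.673 -0.108  0.049]
stem_center {'box': [333.7, 245.9, 14.6, 15.2], 
[... 311 characters left out ...]
0.13, -0.12], [-0.02, -0.81, -0.58, 0.51], [0.0, 0.0, 0.0, 1.0]]
stem_center {'box': [321.2, 294.5, 11.0, 36.2], 'p': 0.95} [ 0.655 -0.028  0.058]
stem_center {'box': [249.6, 279.7, 19.5, 39.8], 'p': 0.82} [ 0.59  -0.102  0.035]
stem_center {'box': [249.7, 329.6, 16.3, 45.8], 'p': 0.59} [ 0.683 -0.113  0.038]
stem_center {'box': [286.6, 270.2, 15.6, 40.4], 'p': 0.58} [ 0.577 -0.056  0.031]
chuck_mouth {'box': [226.6, 219.7, 62.9, 65.3], 'p': 0.76} [ 0.502 -0.094  0.044]
sleeve {'box': [239.0, 218.4, 41.3, 42.5], 'p': 0.86} [ 0.498 -0.091  0.062]
jaw0 {'box': [251.3, 234.1, 10.7, 1.2], 'p': 0.42} [ 0.454 -0.093  0.041]
jaw0 {'box': [226.9, 217.7, 63.3, 67.4], 'p': 0.38} [ 0.504 -0.094  0.047]
```

```bash
python3 - <<'E'
import cv2
a=cv2.imread("pics/top1.png")[130:380,250:450];b=cv2.imread("pics/scene1.png")[180:400,180:400]
cv2.imwrite("pics/m1.png",cv2.hconcat([cv2.resize(a,(400,500)),cv2.resize(b,(400,500))]))
E
```

```text
(no output)
```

View pics/m1.png

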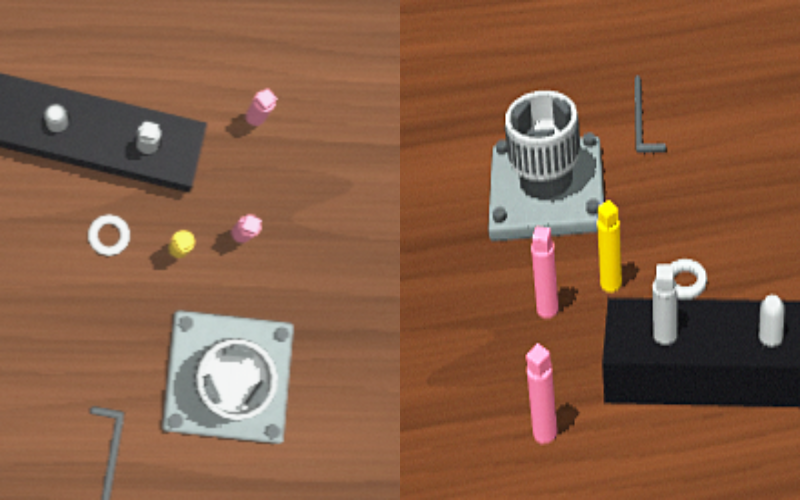

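View pics/top1.png

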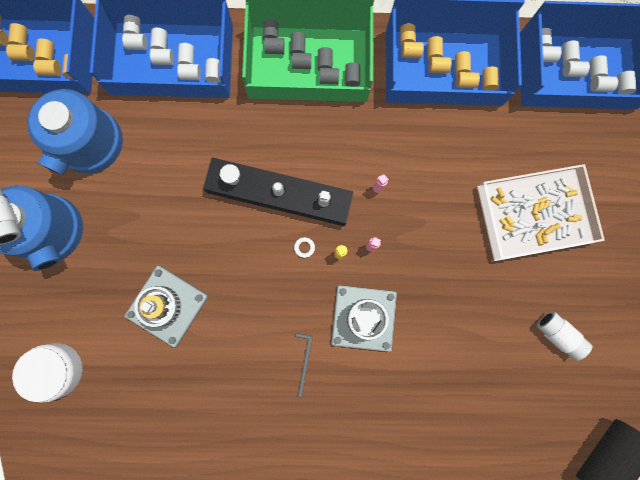

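The rack's end stem (top view 324,198) has the square tang and is the target. The chuck at (365,319) is empty, and the pink and yellow pieces are decoys. Next I'll work out the set-out estimates.

```bash
cat >> h.py <<'E'
def circ(p):
    A=np.c_[2*p,np.ones(len(p))];s=np.linalg.lstsq(A,(p**2).sum(1),rcond=None)[0];return s[:2],np.sqrt(s[2]+s[0]**2+s[1]**2)
def near(P,c,r,z0,z1):
    Q=P.reshape(-1,3);m=(np.hypot(Q[:,0]-c[0],Q[:,1]-c[1])<r)&(Q[:,2]>z0)&(Q[:,2]<z1);return Q[m]
def togo(x,y,z,yaw):
    s=state();q=s["tool_rot"];M=R.from_quat([q[1],q[2],q[3],q[0]]).as_matrix()
    y0=np.degrees(np.arctan2(M[1,0],M[0,0]))
    print("t",s["time"],"tcp",np.round(s["tool_pos"],4),"yaw",y0.round(2),"tilt z",M[:,2].round(4))
    print("shift mm",((np.array([x,y,z])-s["tool_pos"])@M*1000).round(1),"turn",round(y0-yaw,2),"j6",s["joint_pos"][5])
E
python3 - <<'E'
from h import *
for n in("top","scene"):
    im,d,P,K,E=look(n)
    q=near(P,(.49,-.09),.045,.057,.068); print(n,"chuck",len(q),circ(q[:,:2]),(q[:,:2].min(0)+q[:,:2].max(0))/2,np.median(q[:,2]),q.min(0),q.max(0))
    q=near(P,(.645,-.03),.03,.066,.08); print("stem",len(q),q.mean(0),q.min(0),q.max(0))
    q=near(P,(.65,.0),.2,.025,.033); m,v=q[:,:2].mean(0),np.linalg.svd(q[:,:2]-q[:,:2].mean(0),full_matrices=False)[2]; print("rack",m,v[0])
print(camera_params("wrist"))
togo(.645,-.03,.2,79)
E
```

```text
top chuck 591 (array([ 0.47631538, -0.09237733]), np.float64(0.02380233566425751)) [ 0.47665042 -0.09224225] 0.061981573597773454 [ 0.44913862 -0.12022082  0.05700095] [ 0.50416223 -0.06426367  0.06546982]
stem 64 [ 0.64833815 -0.028443    0.07214295] [ 0.64266583 -0.03448117  0.06672326] [ 0.65442916 -0.02317292  0.07520559]
rack [0.67256558 0.03321966] [0.17298623 0.98492424]
scene chuck 527 (array([ 0.47649176, -0.09169038]), np.float64(0.02398321929892858)) [ 0.47545004 -0.09163522] 0.06123521825911443 [ 0.44693019 -0.11926084  0.05701031] [ 0.50396989 -0.06400959  0.0646003 ]
stem 91 [ 0.64936338 -0.0279878   0.07082597] [ 0.64131963 -0.03316127  0.06609141] [ 0.65437389 -0.02181173  0.07379724]
rack [0.68877229 0.02910078] [0.33294549 0.94294608]
{'mtx': array([[346.54034276,   0.        , 320.51657623],
       [  0.        , 346.54034276, 243.75882841],
       [  0.        ,   0.        ,   1.        ]]), 'T_tool_cam': array([[ 1.95837081e-04, -9.63566760e-01, -2.67467868e-01,
         6.66330102e-02],
       [ 9.99999972e-01,  1.52793832e-04,  1.81741522e-04,
        -4.97827168e-04],
       [-1.34252649e-04, -2.67467896e-01,  9.63566763e-01,
        -1.76011177e-01],
       [ 0.00000000e+00,  0.00000000e+00,  0.00000000e+00,
         1.00000000e+00]])}
t 0.6 tcp [ 0.1965 -0.5933  0.197 ] yaw 18.32 tilt z [-0.e+00 -1.e-04 -1.e+00]
shift mm [ 602.9 -393.8   -3. ] turn -60.68 j6 -0.11897169739399825
```

step_arm(
  steps=[
    [40,-26,0,0],
    [40,-26,0,0],
    [40,-26,0,0],
    [40,-26,0,0],
    [40,-26,0,0],
    [40,-26,0,0],
    [40,-26,0,0],
    [40,-26,0,0],
  ],
)

```text
time: 1.4
tool_pos: [0.4403, -0.2906, 0.1976]
tool_rot: [0.002, 0.988, 0.153, 0.001]
contact_force: [1.0, -1.7, -0.1]
gripper_width: 0.996
```

step_arm(
  steps=[
    [40,-26,0,-8],
    [35,-26,0,-8],
    [0,0,0,-8],
    [0,0,0,-8],
    [0,0,0,-8],
    [0,0,0,-8],
    [0,0,0,-8],
    [0,0,0,-6],
  ],
)

```text
time: 2.2
tool_pos: [0.4967, -0.2042, 0.199]
tool_rot: [0.004, 0.75, 0.661, 0.001]
contact_force: [-0.3, 1.2, -0.3]
gripper_width: 1.001
```

```bash
python3 -c "
from h import *
togo(.648,-.0285,.15,80)"
```

```text
t 2.2 tcp [ 0.4967 -0.2042  0.199 ] yaw 82.79 tilt z [ 0.0065 -0.0047 -1.    ]
shift mm [193.5 127.7  49.2] turn 2.79 j6 -0.40236935245893773
```

step_arm(
  steps=[
    [38,25,0,2],
    [38,25,0,1],
    [38,25,0,0],
    [38,25,10,0],
    [38,25,15,0],
    [0,0,15,0],
    [0,0,0,0],
  ],
)

```text
time: 2.9
tool_pos: [0.6585, -0.033, 0.1597]
tool_rot: [0.006, 0.768, 0.64, 0.002]
contact_force: [-0.5, 0.5, -0.4]
gripper_width: 0.998
```

```bash
python3 - <<'E'
from h import *
im,d,P,K,E=look("wrist","w1.png")
for b in boxes_of("wrist","stem_center"):
    x,y,w,h=b["box"];print(b,P[int(y+h/2),int(x+w/2)].round(4))
q=near(P,(.648,-.0285),.03,.067,.08);print(len(q),q.mean(0),q.min(0),q.max(0),np.median(q[:,2]))
q=near(P,(.648,-.0285),.03,.04,.06);print(len(q),q.mean(0),q.min(0),q.max(0))
q=near(P,(.648,-.0285),.1,.026,.034);print(np.linalg.svd(q[:,:2]-q[:,:2].mean(0),full_matrices=False)[2][0])
togo(.648,-.0285,.15,80)
E
```

```text
{'box': [245.5, 286.7, 22.9, 40.6], 'p': 0.96} [ 0.5869 -0.0954  0.0437]
{'box': [217.4, 248.2, 28.1, 36.1], 'p': 0.77} [ 0.5752 -0.0516  0.0465]
{'box': [294.1, 211.4, 22.1, 25.2], 'p': 0.75} [ 0.648  -0.0221  0.0669]
199 [ 0.64672339 -0.02694009  0.07083971] [ 0.64065555 -0.03310216  0.06706855] [ 0.65258629 -0.02124962  0.07269487] 0.07090891644665392
89 [ 0.6481831  -0.02160505  0.05083844] [ 0.63988842 -0.02872409  0.04078085] [ 0.65422969 -0.01937715  0.05996095]
[-0.23750775 -0.97138564]
t 3.0 tcp [ 0.6592 -0.0341  0.1625] yaw 79.49 tilt z [ 0.0152 -0.0079 -0.9999]
shift mm [  3.5 -12.2  12.3] turn -0.51 j6 0.02253381003949161
```

View pics/w1.png

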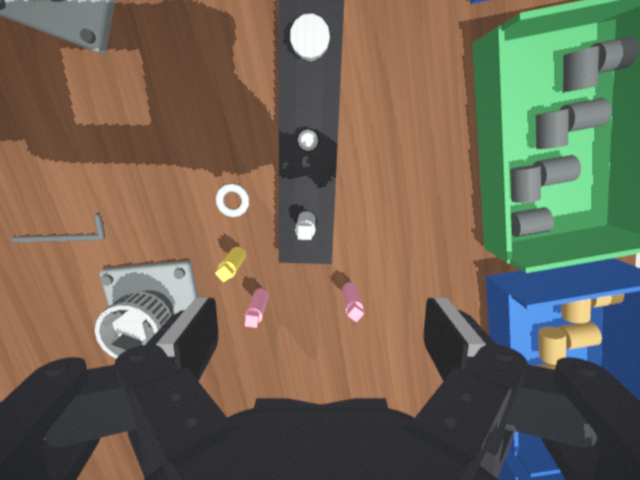

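step_arm(
  steps=[
    [2,-6,15,-0.5],
    [1,-5,15,0],
    [0,0,15,0],
    [0,0,10,0],
    [0,0,0,0],
  ],
  claw=65,
)

```text
time: 3.5
tool_pos: [0.6477, -0.0329, 0.1053]
tool_rot: [0.009, 0.767, 0.641, 0.004]
contact_force: [-0.9, -0.6, -0.6]
gripper_width: 0.653
```

```bash
python3 - <<'E'
from h import *
im,d,P,K,E=look("wrist","w2.png")
q=near(P,(.6467,-.027),.025,.067,.08);print(len(q),q.mean(0),q.min(0),q.max(0))
togo(.6467,-.0275,.038,80)
E
```

```text
302 [ 0.64665246 -0.02672559  0.07086067] [ 0.64075357 -0.03310752  0.06711932] [ 0.65251889 -0.02111253  0.07277439]
t 3.55 tcp [ 0.6481 -0.0329  0.106 ] yaw 79.74 tilt z [ 0.019  -0.0091 -0.9998]
shift mm [ 5.5 -3.7 68. ] turn -0.26 j6 0.01806811375374988
```

step_arm(
  steps=[
    [6,-4,25,0],
    [0,0,30,0],
    [0,0,12,0],
  ],
)

```text
time: 3.85
tool_pos: [0.6509, -0.0278, 0.0425]
tool_rot: [0.013, 0.768, 0.641, 0.008]
contact_force: [0.2, -0.7, -0.5]
gripper_width: 0.652
```

```bash
python3 - <<'E'
from h import *
togo(.6467,-.0275,.038,80)
E
```

```text
t 3.85 tcp [ 0.6509 -0.0278  0.0425] yaw 79.7 tilt z [ 0.029  -0.0107 -0.9995]
shift mm [-0.4 -4.3  4.4] turn -0.3 j6 0.02810049297006619
```

step_arm(
  steps=[
    [0,-4,4,0],
    [0,0,0,0],
  ],
)

```text
time: 4.05
tool_pos: [0.6464, -0.0272, 0.0374]
tool_rot: [0.013, 0.768, 0.641, 0.007]
contact_force: [-0.3, -0.0, 0.2]
gripper_width: 0.651
```

step_arm(
  steps=[
    [0,0,0,0],
    [0,0,0,0],
    [0,0,0,0],
    [0,0,0,0],
  ],
  claw=0,
)

```text
time: 4.45
tool_pos: [0.6495, -0.0277, 0.0424]
tool_rot: [0.015, 0.768, 0.641, 0.009]
contact_force: [-0.4, 0.4, 0.3]
gripper_width: -0.001
```

```bash
python3 - <<'E'
from h import *
togo(.6467,-.0275,.038,80);s=state();print(s["contact_force"],s["gripper_width"])
E
```

```text
t 4.45 tcp [ 0.6495 -0.0277  0.0424] yaw 79.68 tilt z [ 0.0343 -0.0116 -0.9993]
shift mm [-0.3 -3.   4.3] turn -0.32 j6 0.028295167502023794
[-0.40861001  0.39184498  0.27283234] -0.0007395308693142977
```

```bash
python3 - <<'E'
from h import *
im,d,P,K,E=look("wrist","w3.png");s=state()
im2,d2,P2,_,_=look("scene")
q=near(P2,(.6467,-.027),.04,.036,.2);print(len(q),q.mean(0),q.max(0))
cv2.imwrite("pics/m3.png",cv2.hconcat([im[:,120:520,::-1],cv2.resize(im2[200:400,240:440,::-1],(400,480))]))
togo(.6467,-.0275,.038,80)
E
```

```text
1906 [ 0.66381686 -0.02992369  0.13721533] [ 0.68664423 -0.00612394  0.19991148]
t 4.55 tcp [ 0.6495 -0.0277  0.0422] yaw 79.68 tilt z [ 0.0341 -0.0115 -0.9994]
shift mm [-0.3 -2.9  4.1] turn -0.32 j6 0.028293603059838725
```

View pics/m3.png

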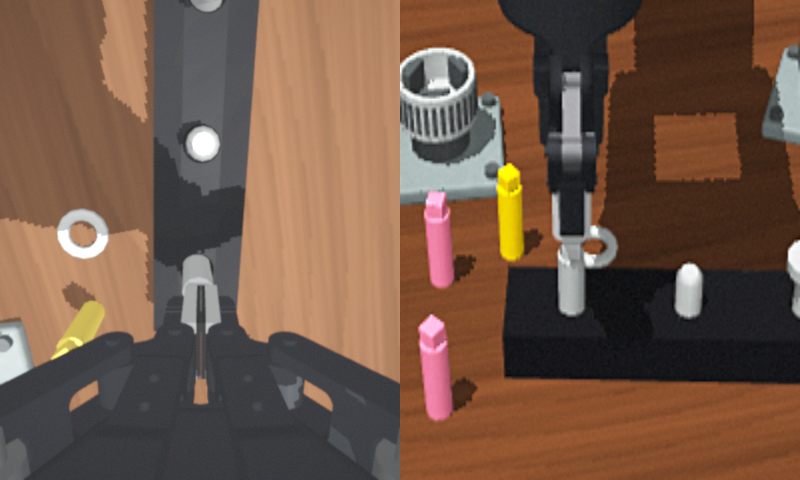

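```bash
python3 - <<'E'
from h import *
s=state();q=s["tool_rot"];M=R.from_quat([q[1],q[2],q[3],q[0]]).as_matrix()
im,d,P,K,E=look("wrist")
T=(P-s["tool_pos"])@M*1000
for v in range(240,400,10): print(v,[tuple(T[v,u].astype(int)) for u in (305,315,321,328,338)],im[v,321])
a=cv2.resize(im[220:400,240:400,::-1],(400,450),interpolation=cv2.INTER_CUBIC)
im2,d2,P2,_,_=look("scene")
cv2.imwrite("pics/m4.png",cv2.hconcat([a,cv2.resize(im2[270:350,285:365,::-1],(400,450),interpolation=cv2.INTER_CUBIC)]))
for v in range(278,340,4): print(v,P2[v,[318,322,325,328,332]].round(3).tolist())
E
```

```text
240 [(np.int64(17), np.int64(-9), np.int64(13)), (np.int64(17), np.int64(-4), np.int64(11)), (np.int64(17), np.int64(0), np.int64(11)), (np.int64(17), np.int64(3), np.int64(12)), (np.int64(17), np.int64(8), np.int64(13))] [51 52 54]
250 [(np.int64(11), np.int64(-9), np.int64(11)), (np.int64(11), np.int64(-4), np.int64(13)), (np.int64(11), np.int64(0), np.int64(13)), (np.int64(11), np.int64(3), np.int64(13)), (np.int64(11), np.int64(8), np.int64(13))] [63 61 64]
260 [(np.int64(3), np.int64(-10), np.int64(18)), (np.int64(7), np.int64(-4), np.int64(7)), (np.int64(7), np.int64(0), np.int64(8)), (np.int64(3), np.int64(3), np.int64(18)), (np.int64(5), np.int64(8), np.int64(13))] [165 169 168]
270 [(np.int64(4), np.int64(-9), np.int64(0)), (np.int64(7), np.int64(-3), np.int64(-9)), (np.int64(6), np.int64(0), np.int64(-7)), (np.int64(5), np.int64(2), np.int64(-3)), (np.int64(0), np.int64(8), np.int64(13))] [166 168 168]
280 [(np.int64(3), np.int64(-8), np.int64(-14)), (np.int64(5), np.int64(-3), np.int64(-19)), (np.int64(5), np.int64(0), np.int64(-19)), (np.int64(5), np.int64(2), np.int64(-1
[... 3947 characters left out ...]
4, -0.033, 0.048], [0.655, -0.029, 0.049], [0.655, -0.026, 0.048], [0.637, -0.017, 0.03]]
322 [[0.64, -0.035, 0.029], [0.653, -0.033, 0.041], [0.655, -0.029, 0.042], [0.655, -0.026, 0.042], [0.643, -0.019, 0.029]]
326 [[0.647, -0.037, 0.029], [0.653, -0.033, 0.034], [0.655, -0.029, 0.036], [0.655, -0.026, 0.035], [0.646, -0.019, 0.025]]
330 [[0.654, -0.038, 0.03], [0.655, -0.033, 0.03], [0.654, -0.029, 0.028], [0.655, -0.026, 0.029], [0.658, -0.022, 0.03]]
334 [[0.66, -0.039, 0.03], [0.662, -0.035, 0.03], [0.663, -0.031, 0.031], [0.664, -0.028, 0.031], [0.664, -0.023, 0.03]]
338 [[0.667, -0.04, 0.03], [0.668, -0.036, 0.03], [0.668, -0.032, 0.03], [0.669, -0.029, 0.03], [0.671, -0.024, 0.03]]
```

View pics/m4.png

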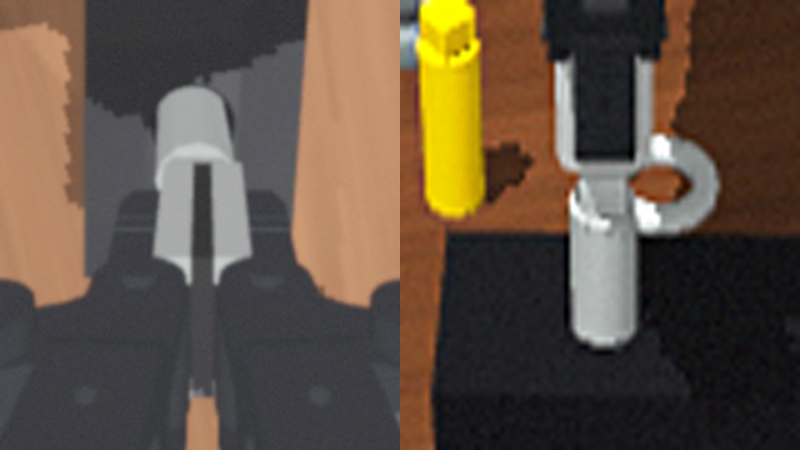

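Fingers closed just above the tang. Both cameras put the tips about 35 mm behind the reported TCP, so I'll measure the tip position when open.

step_arm(
  steps=[
    [0,0,0,0],
    [0,0,0,0],
    [0,0,0,0],
    [0,0,0,0],
  ],
  claw=50,
)

```text
time: 5.05
tool_pos: [0.6487, -0.0276, 0.0412]
tool_rot: [0.015, 0.768, 0.641, 0.009]
contact_force: [-0.2, -0.4, -0.5]
gripper_width: 0.502
```

```bash
cat > tips.py <<'E'
from h import *
s=state();q=s["tool_rot"];M=R.from_quat([q[1],q[2],q[3],q[0]]).as_matrix()
im,d,P,K,E=look("wrist")
T=((P-s["tool_pos"])@M*1000).reshape(-1,3)
for sg in(1,-1):
    m=(sg*T[:,1]>9)&(abs(T[:,1])<62)&(abs(T[:,0])<14)&(T[:,2]<-4)&(T[:,2]>-80);t=T[m];t=t[np.argsort(-t[:,2])]
    print(len(t),t[:4].round(1).tolist(),"inner y",np.percentile(t[:200,1]*sg,[2,50,98]).round(1))
print(s["gripper_width"]);togo(.6467,-.0275,.005,80)
E
python3 tips.py
```

```text
2624 [[2.4, 20.4, -34.6], [2.1, 20.3, -35.0], [4.1, 20.2, -35.2], [3.4, 20.2, -35.6]] inner y [20.1 20.3 30.1]
2631 [[0.7, -9.9, -4.6], [2.5, -9.3, -5.1], [0.5, -9.8, -5.6], [2.4, -9.2, -6.3]] inner y [ 9.1 22.5 31.6]
0.5016612041489155
t 5.1 tcp [ 0.6487 -0.0276  0.0412] yaw 79.69 tilt z [ 0.0323 -0.0112 -0.9994]
shift mm [-0.1 -3.2 36.1] turn -0.31 j6 0.02828687984250545
```

step_arm(
  steps=[
    [0,-4,20,0],
    [0,0,19,0],
    [0,0,0,0],
  ],
)

```text
time: 5.4
tool_pos: [0.6471, -0.0275, 0.0024]
tool_rot: [0.016, 0.768, 0.641, 0.01]
contact_force: [-0.1, 0.7, 0.4]
gripper_width: 0.501
```

```bash
python3 -c "
from h import *
togo(.6467,-.0275,.004,80);print(state()['contact_force'])"
```

```text
t 5.4 tcp [ 0.6471 -0.0275  0.0024] yaw 79.69 tilt z [ 0.0349 -0.0116 -0.9993]
shift mm [-0.1 -0.3 -1.6] turn -0.31 j6 0.028551820156325083
[-0.13790871  0.73025079  0.38019732]
```

step_arm(
  steps=[
    [0,0,0,0],
    [0,0,0,0],
    [0,0,0,0],
    [0,0,0,0],
    [0,0,0,0],
  ],
  claw=0,
)

```text
time: 5.9
tool_pos: [0.6488, -0.0276, 0.0054]
tool_rot: [0.017, 0.768, 0.641, 0.011]
contact_force: [-0.5, 0.0, -1.0]
gripper_width: 0.166
```

```bash
python3 -c "
from h import *
togo(.6467,-.0275,.004,80);print(state()['contact_force'])"
```

```text
t 5.9 tcp [ 0.6488 -0.0276  0.0054] yaw 79.69 tilt z [ 0.0384 -0.0122 -0.9992]
shift mm [-0.2 -2.1  1.3] turn -0.31 j6 0.028555020221750247
[-0.54983472  0.00265586 -0.9920705 ]
```

step_arm(
  steps=[
    [0,0.7,-20,0],
    [0,1,-30,0],
    [0,1,-35,0],
    [0,0,0,0],
  ],
)

```text
time: 6.3
tool_pos: [0.648, -0.0272, 0.0927]
tool_rot: [0.017, 0.768, 0.641, 0.011]
contact_force: [1.0, -0.3, 0.8]
gripper_width: 0.168
```

```bash
python3 - <<'E'
from h import *
look("scene","s5.png")
im,d,P,K,E=look("wrist","w5.png")
q=near(P,(.476,-.092),.04,.057,.068);print(len(q));
if len(q)>50: print(circ(q[:,:2]),(q[:,:2].min(0)+q[:,:2].max(0))/2)
togo(.476,-.092,.1,80);print(state()['gripper_width'])
a=cv2.imread("pics/s5.png")[180:400,200:420]
b=cv2.imread("pics/w5.png")[:,:]
cv2.imwrite("pics/m5.png",cv2.hconcat([cv2.resize(a,(400,400)),cv2.resize(b,(400,400))]))
E
```

```text
1344
(array([ 0.47503689, -0.09098362]), np.float64(0.024429783644017013)) [ 0.47294673 -0.08146014]
t 6.4 tcp [ 0.6445 -0.0267  0.087 ] yaw 79.68 tilt z [ 0.0294 -0.0108 -0.9995]
shift mm [ -94.5 -153.6  -17.2] turn -0.32 j6 0.028262101136244056
0.164237572485336
```

View pics/m5.png

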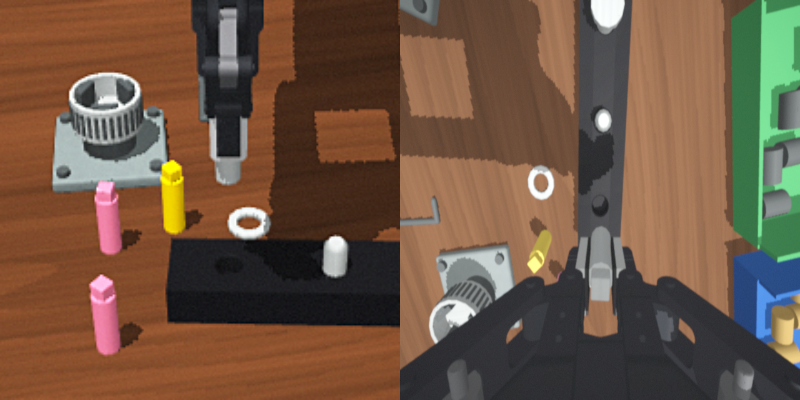

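step_arm(
  steps=[
    [-24,-38,-8,0],
    [-24,-38,-6,0],
    [-24,-38,0,0],
    [-20,-34,0,0],
    [0,0,0,0],
  ],
)

```text
time: 6.9
tool_pos: [0.4697, -0.0898, 0.0836]
tool_rot: [0.005, 0.767, 0.642, 0.001]
contact_force: [0.8, -0.0, -1.0]
gripper_width: 0.163
```

```bash
cat > held.py <<'E'
from h import *
s=state();c=np.array(s["tool_pos"])[:2]
for n in("scene","top"):
    im,d,P,K,E=look(n,n+"6.png")
    b=near(P,(.476,-.092),.05,.05,.068)
    st=near(P,c,.022,.07,.12)
    print(n,"low stem by z:",[ (z,st[(st[:,2]>z-.003)&(st[:,2]<z+.003)].round(4).mean(0).round(4).tolist(),np.ptp(st[(st[:,2]>z-.003)&(st[:,2]<z+.003)],axis=0).round(3).tolist() if ((st[:,2]>z-.003)&(st[:,2]<z+.003)).any() else 0) for z in np.arange(.07,.12,.006).round(3) if ((st[:,2]>z-.003)&(st[:,2]<z+.003)).any()])
a=cv2.imread("pics/scene6.png")[150:310,180:340]
cv2.imwrite("pics/m6.png",cv2.resize(a,(640,600),interpolation=cv2.INTER_CUBIC))
togo(.476,-.092,.1,80);print(s['gripper_width'])
E
python3 held.py
```

```text
scene low stem by z: [(np.float64(0.094), [0.4752, -0.0907, 0.0962], [0.007, 0.012, 0.001]), (np.float64(0.1), [0.4755, -0.0899, 0.1001], [0.012, 0.015, 0.006]), (np.float64(0.106), [0.4749, -0.0897, 0.1059], [0.008, 0.015, 0.006]), (np.float64(0.112), [0.4755, -0.0904, 0.1114], [0.007, 0.015, 0.005]), (np.float64(0.118), [0.4821, -0.0922, 0.1191], [0.005, 0.016, 0.002])]
top low stem by z: []
t 7.0 tcp [ 0.4735 -0.0896  0.0853] yaw 79.89 tilt z [ 0.0121 -0.0058 -0.9999]
shift mm [ -2.    3.  -14.6] turn -0.11 j6 -0.16382889801904071
0.1632703354281858
```

View pics/m6.png

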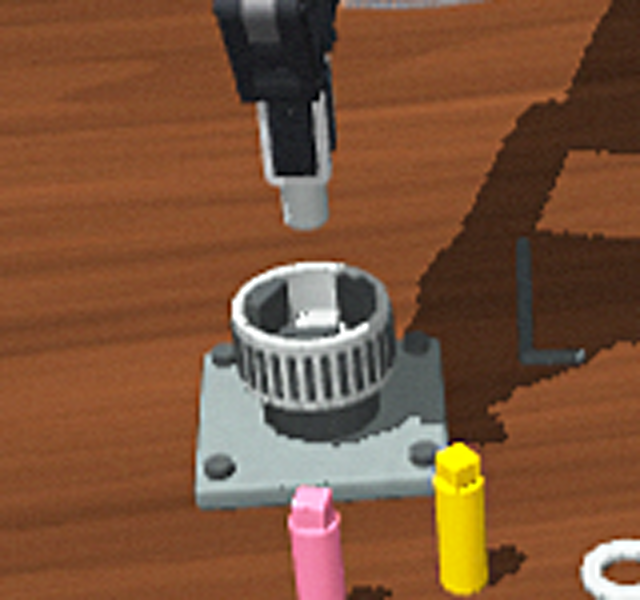

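step_arm(
  steps=[
    [-2,4,0,0],
    [0,0,15,0],
    [0,0,15,0],
    [0,0,12,0],
    [0,0,0,0],
  ],
)

```text
time: 7.5
tool_pos: [0.4828, -0.0922, 0.0425]
tool_rot: [0.006, 0.765, 0.644, 0.002]
contact_force: [-2.1, 0.4, -2.3]
gripper_width: 0.167
```

```bash
python3 -c "
from h import *
togo(.4765,-.092,.033,80);print(state()['contact_force'])"
```

```text
t 7.5 tcp [ 0.4828 -0.0922  0.0425] yaw 80.12 tilt z [ 0.0109 -0.0057 -0.9999]
shift mm [-0.8 -6.3  9.4] turn 0.12 j6 -0.16608291466199118
[-2.06852511  0.43496877 -2.31038865]
```

step_arm(
  steps=[
    [-1,-5,0,0],
    [0,-1,5,0],
    [0,0,2,0],
    [0,0,0,0],
  ],
)

```text
time: 7.9
tool_pos: [0.4792, -0.0923, 0.0361]
tool_rot: [0.007, 0.765, 0.644, 0.004]
contact_force: [-1.0, 0.0, -1.2]
gripper_width: 0.165
```

```bash
python3 -c "
from h import *
togo(.4765,-.092,.033,80);print(state()['contact_force'])"
```

```text
t 7.9 tcp [ 0.4792 -0.0923  0.0361] yaw 80.19 tilt z [ 0.0146 -0.0064 -0.9999]
shift mm [-0.2 -2.8  3.1] turn 0.19 j6 -0.17054841407042476
[-0.98334047  0.02782683 -1.15882498]
```

step_arm(
  steps=[
    [0,-3,3,0],
    [0,0,2,0],
    [0,0,1,0],
  ],
)

```text
time: 8.2
tool_pos: [0.4772, -0.0922, 0.031]
tool_rot: [0.008, 0.765, 0.644, 0.004]
contact_force: [-1.0, 0.5, 6.5]
gripper_width: 0.165
```

```bash
python3 -c "
from h import *
togo(.4765,-.092,.033,80);print(state()['contact_force'])
im,d,P,K,E=look('scene')
for v in range(210,244,2): print(v,P[v,range(252,268,3)].round(3)[:,[0,2]].tolist())
cv2.imwrite('pics/m7.png',cv2.resize(im[170:290,200:320,::-1],(600,600),interpolation=cv2.INTER_CUBIC))
"
```

```text
t 8.2 tcp [ 0.4772 -0.0922  0.031 ] yaw 80.19 tilt z [ 0.0174 -0.0073 -0.9998]
shift mm [ 0.  -0.7 -2. ] turn 0.19 j6 -0.17175690925754689
[-0.98717581  0.48948864  6.53740246]
210 [[0.514, 0.12], [0.513, 0.119], [0.519, 0.122], [0.511, 0.117], [0.469, 0.09], [0.326, -0.001]]
212 [[0.513, 0.117], [0.513, 0.116], [0.517, 0.118], [0.514, 0.116], [0.472, 0.089], [0.333, -0.0]]
214 [[0.51, 0.112], [0.512, 0.112], [0.515, 0.114], [0.514, 0.113], [0.469, 0.084], [0.34, 0.0]]
216 [[0.495, 0.099], [0.495, 0.098], [0.496, 0.099], [0.491, 0.095], [0.469, 0.08], [0.344, -0.001]]
218 [[0.492, 0.094], [0.493, 0.094], [0.498, 0.097], [0.491, 0.091], [0.47, 0.078], [0.351, -0.0]]
220 [[0.494, 0.092], [0.496, 0.093], [0.495, 0.091], [0.49, 0.088], [0.472, 0.076], [0.358, 0.0]]
222 [[0.496, 0.09], [0.492, 0.087], [0.499, 0.091], [0.491, 0.085], [0.47, 0.071], [0.458, 0.062]]
224 [[0.495, 0.086], [0.497, 0.087], [0.496, 0.086], [0.489, 0.081], [0.47, 0.068], [0.464, 0.063]]
226 [[0.496, 0.084], [0.489, 0.079], [0.497, 0.083], [0.489, 0.078], [0.487, 0.075], [0.467, 0.062]]
228 [[0.496, 0.081], [0.494, 0.079], [0.498, 0.081], [0.49, 0.075], [0.487, 0.072], [0.469, 0.06]]
230 [[0.496, 0.077], [0.496, 0.077], [0.497, 0.077], [0.49, 0.072], [0.488, 0.07], [0.467, 0.055]]
232 [[0.494, 0.072], [0.494, 0.072], [0.495, 0.073], [0.49, 0.068], [0.461, 0.048], [0.467, 0.051]]
234 [[0.49, 0.067], [0.49, 0.066], [0.491, 0.066], [0.481, 0.059], [0.458, 0.042], [0.467, 0.048]]
236 [[0.479, 0.056], [0.482, 0.057], [0.483, 0.058], [0.488, 0.06], [0.49, 0.061], [0.467, 0.044]]
238 [[0.494, 0.063], [0.494, 0.062], [0.495, 0.062], [0.495, 0.062], [0.496, 0.062], [0.497, 0.062]]
240 [[0.5, 0.063], [0.5, 0.063], [0.499, 0.061], [1.133, 0.508], [0.5, 0.061], [0.5, 0.061]]
242 [[0.5, 0.061], [0.504, 0.062], [0.5, 0.059], [0.503, 0.06], [0.501, 0.059], [0.499, 0.057]]
```

View pics/m7.png

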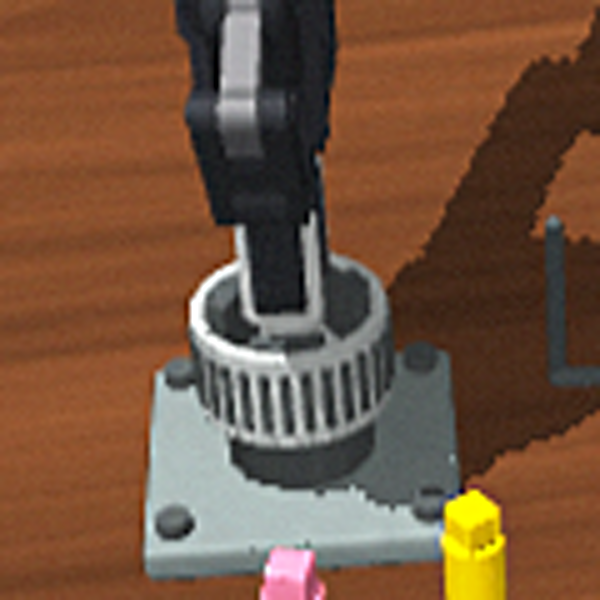

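step_arm(
  steps=[
    [0,0,0,0],
    [0,0,0,0],
    [0,0,0,0],
    [0,0,0,0],
    [0,0,0,0],
    [0,0,0,0],
  ],
  claw=100,
)

```text
time: 8.85
tool_pos: [0.4779, -0.0924, 0.0317]
tool_rot: [0.009, 0.765, 0.644, 0.005]
contact_force: [0.3, -0.3, 0.1]
gripper_width: 1.003
```

```bash
python3 - <<'E'
from h import *
s=state();q=s["tool_rot"];M=R.from_quat([q[1],q[2],q[3],q[0]]).as_matrix()
im,d,P,K,E=look("wrist","w8.png")
q=near(P,(.476,-.092),.02,.091,.11);print("tang top",len(q),q.mean(0),q.min(0),q.max(0))
q=near(P,(.476,-.092),.04,.057,.066);print("sleeve",len(q),circ(q[:,:2]),q.min(0),q.max(0))
T=((P-s["tool_pos"])@M*1000).reshape(-1,3)
for sg in(1,-1):
    t=T[(sg*T[:,1]>33)&(abs(T[:,1])<62)&(abs(T[:,0])<12)&(T[:,2]>-75)&(T[:,2]<-35)];t=t[np.argsort(-t[:,2])];print("tip",len(t),t[:3].round(1).tolist())
im2,*_=look("scene")
cv2.imwrite("pics/m8.png",cv2.hconcat([cv2.resize(im[:,:,::-1],(440,330)),cv2.resize(im2[160:280,200:320,::-1],(330,330))]))
togo(.476,-.092,.005,80);print(s["contact_force"],s["gripper_width"])
E
```

```text
tang top 1130 [ 0.4762048  -0.09050126  0.09790336] [ 0.46963543 -0.09806652  0.09104541] [ 0.48217956 -0.08556045  0.10075374]
sleeve 4879 (array([ 0.473841  , -0.09101852]), np.float64(0.023047864296395205)) [ 0.44614388 -0.11838201  0.05700608] [ 0.50220005 -0.06354521  0.06597167]
tip 2345 [[2.7, 42.0, -45.7], [-7.7, 41.8, -46.2], [-8.6, 41.9, -46.3]]
tip 2345 [[-6.6, -44.1, -45.8], [3.8, -44.0, -46.2], [1.5, -44.2, -46.2]]
t 8.95 tcp [ 0.4779 -0.0924  0.0317] yaw 80.18 tilt z [ 0.0188 -0.0078 -0.9998]
shift mm [ 0.2 -2.4 26.7] turn 0.18 j6 -0.17173244035537472
[ 0.32196204 -0.34186686  0.06375926] 1.0033429010217134
```

View pics/m8.png

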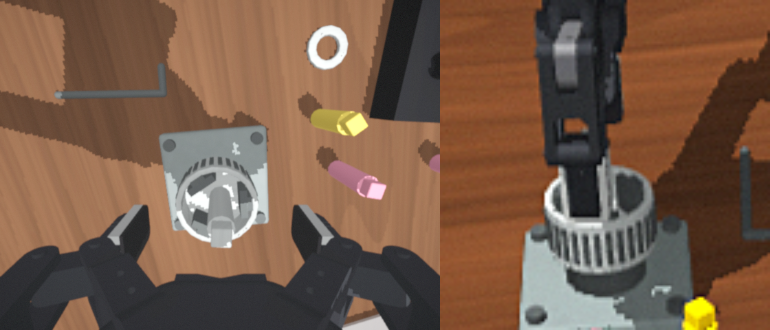

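step_arm(
  steps=[
    [0,-2,12,0],
    [0,-1,11,0],
    [0,0,0,0],
  ],
)

```text
time: 9.25
tool_pos: [0.4749, -0.092, 0.0065]
tool_rot: [0.009, 0.765, 0.644, 0.005]
contact_force: [-0.4, -0.2, -0.2]
gripper_width: 0.997
```

```bash
python3 -c "
from h import *
togo(.475,-.0915,.007,80);print(state()['contact_force'])"
```

```text
t 9.25 tcp [ 0.4749 -0.092   0.0065] yaw 80.19 tilt z [ 0.0185 -0.0077 -0.9998]
shift mm [ 0.5  0.1 -0.5] turn 0.19 j6 -0.17295714818389307
[-0.40396237 -0.23545609 -0.22857364]
```

step_arm(
  steps=[
    [0,0,0,0],
    [0,0,0,0],
    [0,0,0,0],
    [0,0,0,0],
    [0,0,0,0],
  ],
  claw=0,
)

```text
time: 9.75
tool_pos: [0.4759, -0.092, 0.0065]
tool_rot: [0.009, 0.765, 0.644, 0.005]
contact_force: [2.8, -0.6, -2.2]
gripper_width: 0.622
```

step_arm(
  steps=[
    [0,0,0,4],
    [0,0,0,5],
    [0,0,0,5],
    [0,0,0,5],
  ],
)

```text
time: 10.15
tool_pos: [0.476, -0.0921, 0.0065]
tool_rot: [0.009, 0.863, 0.505, 0.007]
contact_force: [3.6, -1.2, -1.8]
gripper_width: 0.62
```

```bash
python3 -c "
from h import *
togo(.475,-.0915,.007,80);s=state();print(s['contact_force'],s['ft_torque'],s['gripper_width'])"
```

```text
t 10.15 tcp [ 0.476  -0.0921  0.0065] yaw 60.64 tilt z [ 0.0204 -0.0084 -0.9998]
shift mm [ 0.1 -1.1 -0.5] turn -19.36 j6 0.1687901701872218
[ 3.55251007 -1.21748916 -1.80891201] [ 0.04382557 -0.03338551  0.23612859] 0.6204151529320748
```

step_arm(
  steps=[
    [0,0,0,6],
    [0,0,0,6],
    [0,0,0,6],
    [0,0,0,6],
    [0,0,0,6],
    [0,0,0,6],
  ],
)

```text
time: 10.75
tool_pos: [0.4761, -0.0924, 0.0065]
tool_rot: [0.007, 0.979, 0.203, 0.009]
contact_force: [2.3, 0.9, -1.1]
gripper_width: 0.626
```

```bash
cat > t.py <<'E'
from h import *
togo(.475,-.0915,.007,80);s=state();print(s['contact_force'],s['ft_torque'],s['gripper_width'])
E
python3 t.py
```

```text
t 10.75 tcp [ 0.4761 -0.0924  0.0065] yaw 23.43 tilt z [ 0.021  -0.0108 -0.9997]
shift mm [-0.7 -1.3 -0.6] turn -56.57 j6 0.8202824090597921
[ 2.33078821  0.91041731 -1.11501256] [-0.29775825 -0.03214543  0.26575716] 0.6260996050221918
```

step_arm(
  steps=[
    [0,0,0,5],
    [0,0,0,5],
    [0,0,0,5],
  ],
)

```text
time: 11.05
tool_pos: [0.4761, -0.0927, 0.0065]
tool_rot: [0.008, 0.997, 0.072, 0.01]
contact_force: [3.2, 2.8, -0.4]
gripper_width: 0.627
```

```bash
python3 t.py
```

```text
t 11.05 tcp [ 0.4761 -0.0927  0.0065] yaw 8.28 tilt z [ 0.0208 -0.0141 -0.9997]
shift mm [-0.9 -1.3 -0.6] turn -71.72 j6 1.087820820306167
[ 3.1738195   2.8240835  -0.43622424] [-0.13501329 -0.03071097  2.6084319 ] 0.6267842424356058
```

step_arm(
  steps=[
    [0,0,0,0],
    [0,0,0,0],
  ],
)

```text
time: 11.25
tool_pos: [0.4757, -0.0927, 0.0064]
tool_rot: [0.009, 0.997, 0.075, 0.009]
contact_force: [2.8, -0.3, -1.4]
gripper_width: 0.624
```

```bash
python3 t.py
```

```text
t 11.25 tcp [ 0.4757 -0.0927  0.0064] yaw 8.63 tilt z [ 0.0197 -0.0156 -0.9997]
shift mm [-0.5 -1.3 -0.6] turn -71.37 j6 1.0833912410605155
[ 2.76323769 -0.28566309 -1.44865827] [-0.14379347 -0.03722798  0.87463565] 0.624370195214651
```

step_arm(
  steps=[
    [0,0,0,0],
    [0,0,0,0],
    [0,0,0,0],
    [0,0,0,0],
    [0,0,0,0],
  ],
  claw=100,
)

```text
time: 11.75
tool_pos: [0.4753, -0.0926, 0.0065]
tool_rot: [0.007, 0.997, 0.073, 0.009]
contact_force: [-0.6, 0.2, 0.4]
gripper_width: 0.999
```

step_arm(
  steps=[
    [0,0,-25,0],
    [0,0,-40,0],
    [0,0,-40,0],
    [0,0,-40,0],
    [0,0,0,0],
  ],
)

```text
time: 12.25
tool_pos: [0.4707, -0.0902, 0.155]
tool_rot: [0.006, 0.997, 0.073, 0.007]
contact_force: [1.1, 0.3, 0.4]
gripper_width: 1.0
```

```bash
python3 - <<'E'
from h import *
im,d,P,K,E=look("wrist")
q=near(P,(.476,-.092),.02,.093,.11);print("tang top",len(q),q.mean(0),q.min(0),q.max(0))
c,_=cv2.projectPoints(np.array([[.475,-.0915,.07]]),cv2.Rodrigues(E[:3,:3].T)[0],-E[:3,:3].T@E[:3,3],K,None);u,v=c.ravel().astype(int)
im2,*_=look("scene");im3,*_=look("top")
f=lambda a,u,v,r:cv2.resize(a[max(0,v-r):v+r,max(0,u-r):u+r,::-1],(400,400),interpolation=cv2.INTER_CUBIC)
cv2.imwrite("pics/m9.png",cv2.hconcat([f(im,u,v,70),f(im2,258,235,50)]))
togo(.475,-.0915,.007,80)
E
```

```text
tang top 268 [ 0.47473814 -0.0917801   0.09861489] [ 0.46770861 -0.09784688  0.09316975] [ 0.48031877 -0.0857723   0.10070787]
t 12.4 tcp [ 0.4665 -0.0888  0.1474] yaw 8.34 tilt z [ 0.0027 -0.007  -1.    ]
shift mm [  7.8   2.9 140.5] turn -71.66 j6 1.0850566506099897
```

View pics/m9.png

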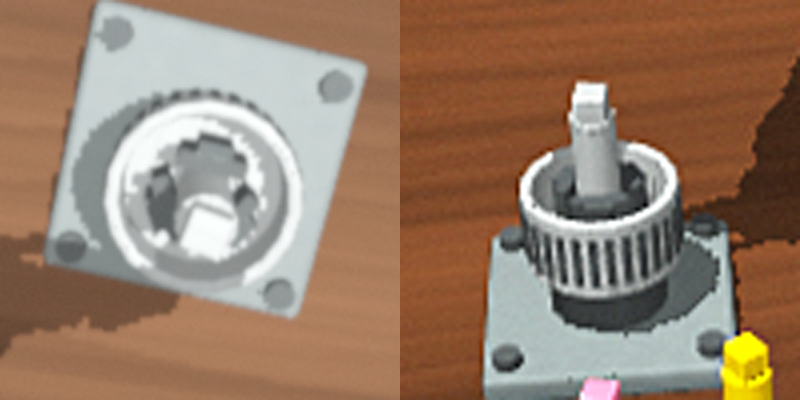

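The jaws meet the stem all round. Finger travel was 1.25 rad from an unknown start between 0 and 0.2, so I'll re-grip and turn to the stop to be sure.

step_arm(
  steps=[
    [8,4,30,0],
    [0,0,35,0],
    [0,0,0,0],
  ],
)

```text
time: 12.7
tool_pos: [0.4729, -0.0912, 0.0767]
tool_rot: [0.002, 0.997, 0.073, -0.002]
contact_force: [-0.7, -0.2, -1.2]
gripper_width: 1.003
```

```bash
python3 t.py
```

```text
t 12.7 tcp [ 0.4729 -0.0912  0.0767] yaw 8.32 tilt z [-0.0027 -0.0049 -1.    ]
shift mm [ 2.3  0.3 69.7] turn -71.68 j6 1.085654892961319
[-0.66968145 -0.16082616 -1.20020647] [ 0.00333165  0.00663108 -0.00703958] 1.003148988751294
```

step_arm(
  steps=[
    [2,0,15,0],
    [0,0,15,0],
    [0,0,15,0],
    [0,0,0,0],
    [0,0,0,0],
  ],
)

```text
time: 13.2
tool_pos: [0.4725, -0.0904, 0.0285]
tool_rot: [0.001, 0.997, 0.072, -0.005]
contact_force: [-0.3, 0.2, 1.0]
gripper_width: 0.999
```

```bash
python3 t.py
```

```text
t 13.2 tcp [ 0.4725 -0.0904  0.0285] yaw 8.31 tilt z [-0.009  -0.0027 -1.    ]
shift mm [ 2.5  1.4 21.4] turn -71.69 j6 1.0876947633875922
[-0.25249773  0.24221514  1.03170646] [ 0.01405817  0.01415538 -0.02286279] 0.9990113204132204
```

step_arm(
  steps=[
    [3,1,11,0],
    [0,0,10,0],
    [0,0,0,0],
  ],
)

```text
time: 13.5
tool_pos: [0.4773, -0.0917, 0.0081]
tool_rot: [0.002, 0.997, 0.072, -0.003]
contact_force: [-0.3, -0.0, 0.6]
gripper_width: 0.998
```

```bash
python3 t.py
```

```text
t 13.5 tcp [ 0.4773 -0.0917  0.0081] yaw 8.31 tilt z [-0.0052 -0.004  -1.    ]
shift mm [-2.3 -0.5  1.1] turn -71.69 j6 1.088886837623064
[-0.34180388 -0.04130331  0.57046154] [-0.00648599  0.00170158 -0.01888193] 0.9980796267538405
```

step_arm(
  steps=[
    [-2,0,0,0],
    [0,0,0,0],
    [0,0,0,0],
    [0,0,0,0],
    [0,0,0,0],
  ],
  claw=0,
)

```text
time: 14.0
tool_pos: [0.4755, -0.092, 0.009]
tool_rot: [0.002, 0.997, 0.073, -0.003]
contact_force: [0.7, 1.0, -0.2]
gripper_width: 0.629
```

```bash
python3 t.py
```

```text
t 14.0 tcp [ 0.4755 -0.092   0.009 ] yaw 8.4 tilt z [-0.005  -0.0042 -1.    ]
shift mm [-0.4 -0.5  2. ] turn -71.6 j6 1.0855034733428162
[ 0.671729    1.04462048 -0.23192416] [0.13684378 0.00126371 0.13987982] 0.6290862603014458
```

step_arm(
  steps=[
    [0,0,0,2],
    [0,0,0,2],
  ],
)

```text
time: 14.2
tool_pos: [0.4755, -0.0921, 0.009]
tool_rot: [0.002, 0.999, 0.039, -0.002]
contact_force: [-0.0, -0.3, -0.6]
gripper_width: 0.632
```

```bash
python3 t.py
```

```text
t 14.2 tcp [ 0.4755 -0.0921  0.009 ] yaw 4.44 tilt z [-0.0048 -0.0049 -1.    ]
shift mm [-0.4 -0.6  2. ] turn -75.56 j6 1.155145506963315
[-0.00961314 -0.32353085 -0.6426413 ] [0.2316944  0.00824254 0.762644  ] 0.6319640886968627
```

step_arm(
  steps=[
    [0,0,0,2],
    [0,0,0,2],
  ],
)

```text
time: 14.4
tool_pos: [0.4755, -0.0922, 0.009]
tool_rot: [0.003, 1.0, 0.005, -0.002]
contact_force: [0.2, -0.5, 0.5]
gripper_width: 0.631
```

```bash
python3 t.py
```

```text
t 14.4 tcp [ 0.4755 -0.0922  0.009 ] yaw 0.58 tilt z [-0.0048 -0.0059 -1.    ]
shift mm [-0.5 -0.7  2. ] turn -79.42 j6 1.2233586021276068
[ 0.2261035  -0.4994914   0.48098557] [ 0.32476177 -0.01210402  1.18125201] 0.6309617628659346
```

step_arm(
  steps=[
    [0,0,0,3],
    [0,0,0,3],
  ],
)

```text
time: 14.6
tool_pos: [0.4734, -0.0922, 0.0091]
tool_rot: [0.004, 0.999, -0.043, -0.005]
contact_force: [-13.0, 1.7, 11.8]
gripper_width: 0.626
```

```bash
python3 t.py
```

```text
t 14.6 tcp [ 0.4734 -0.0922  0.0091] yaw -4.99 tilt z [-0.0111 -0.0076 -0.9999]
shift mm [ 1.6 -0.8  2.1] turn -84.99 j6 1.3231062686294215
[-13.04097848   1.65551661  11.7867629 ] [0.36677105 2.04718002 0.94198285] 0.6257634120332305
```

step_arm(
  steps=[
    [0,0,0,0],
    [0,0,0,0],
    [0,0,0,0],
    [0,0,0,0],
    [0,0,0,0],
  ],
  claw=100,
)

```text
time: 15.1
tool_pos: [0.4743, -0.0924, 0.0095]
tool_rot: [0.004, 0.999, -0.044, -0.004]
contact_force: [-0.1, -0.6, 0.5]
gripper_width: 1.001
```

step_arm(
  steps=[
    [0,0,-25,0],
    [0,0,-40,0],
    [0,0,-40,0],
    [0,0,-40,0],
    [0,0,0,0],
  ],
)

```text
time: 15.6
tool_pos: [0.4744, -0.0909, 0.1581]
tool_rot: [0.003, 0.999, -0.044, -0.006]
contact_force: [0.9, -0.3, 0.3]
gripper_width: 0.999
```

```bash
python3 - <<'E'
from h import *
im,d,P,K,E=look("wrist")
for a,b in((.094,.11),(.066,.085)):
    q=near(P,(.476,-.092),.025,a,b);print(a,len(q),q.mean(0),q.min(0),q.max(0))
c,_=cv2.projectPoints(np.array([[.475,-.0915,.07]]),cv2.Rodrigues(E[:3,:3].T)[0],-E[:3,:3].T@E[:3,3],K,None);u,v=c.ravel().astype(int)
im2,*_=look("scene")
f=lambda a,u,v,r:cv2.resize(a[max(0,v-r):v+r,max(0,u-r):u+r,::-1],(400,400),interpolation=cv2.INTER_CUBIC)
cv2.imwrite("pics/m10.png",cv2.hconcat([f(im,u,v,70),f(im2,275,260,75)]))
togo(.475,-.0915,.007,80);s=state();print(s["contact_force"])
E
```

```text
0.094 253 [ 0.47468445 -0.09187402  0.09864786] [ 0.46853336 -0.09779472  0.09406885] [ 0.48050204 -0.08563608  0.10126615]
0.066 114 [ 0.48030362 -0.09204953  0.07595299] [ 0.47602111 -0.09927377  0.06625467] [ 0.48207669 -0.08425548  0.08486336]
t 15.7 tcp [ 0.4712 -0.0899  0.1524] yaw -5.06 tilt z [-0.0207 -0.0033 -0.9998]
shift mm [  6.8   0.5 145.3] turn -85.06 j6 1.3232271568600091
[-0.33997287  0.18216769 -0.6259699 ]
```

View pics/m10.png

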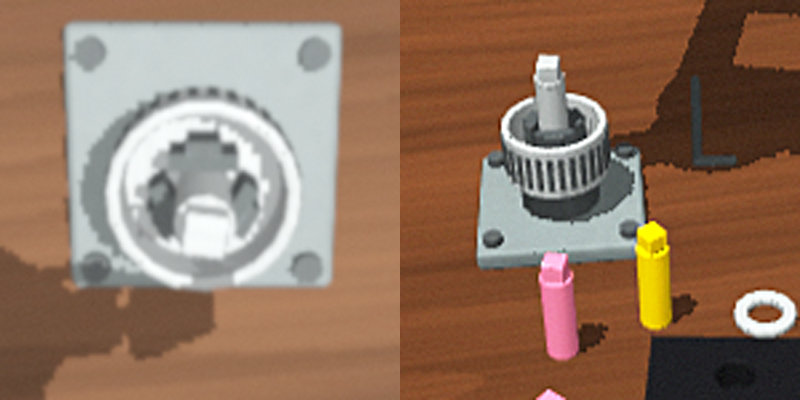

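The stem stands upright and centred, with the three jaws closed on it. Its top is 100 mm above the table, as expected when fully seated, and the robot is clear.

```bash
python3 -c "
from plant import *
print(job_done())"
```

```text
the job is handed in; nothing more can be done
None
```

The square-tanged stem is out of the rack and standing, square end up, on the floor of the empty chuck. I turned the sleeve clockwise to its stop, let go, raised the clear, open gripper and handed the job in at about 15.7 s. No verdict was reported.

**Last checks**
- **Seating:** the top of the stem is about 100 mm above the table, as expected when fully seated. It is upright to the eye and within about 1 mm of the chuck axis.
- **Jaws:** the wrist and scene pictures show them closed on the stem all round.
- **Decoys:** the pink and yellow pieces in view look undisturbed.

**What failed or disagreed**
- **Tool point:** the first grasp closed on air just above the stem. The fingertips are about 33–35 mm behind the reported TCP, not at it as stated, and I corrected for this from then on. Nothing was disturbed.
- **Tilt and drift:** the tool leaned by up to about 2° and drifted a few mm between moves. I checked the position before each step and corrected it.
- **Sleeve angle:** I could not measure it directly. The first turn covered 1.25 rad, so I gripped again and turned further. Steady torque was about 1.2 N m at 1.39 rad of finger travel. The fingers then slipped on the sleeve, reaching 1.48 rad with a side force of about 18 N. I take that as the sleeve being at or very near its 1.3 rad stop.
- **Peak torque:** it briefly read 2.6 N m at the end of the first turn, above the 1 N m expected at the stop.

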